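Pack up the parts kit: flap down, then lid shut

ROBOT

A 6-joint arm with a two-finger parallel gripper is mounted at the origin on a cart in front of the work surface, level with it; the furniture and walls round the work are solid. World frame = base frame: x ahead of the robot, y to its left, z up, the work surface at z = 0. Lengths are in mm, angles in rad, forces in N, time in s.
With the tool pointing down it reaches from about 350 to 875 mm from the base axis. Payload 4.2 kg.
Tool frame: the origin (TCP) lies at the very end of the fingers, on their centre line; the grasp point (between the pads) lies 19 mm behind it; z points along the fingers, y is the direction in which the jaws open and shut (so a half turn about z gives the same grasp; the last joint's range is limited). The gripper opens to 85 mm and grips with 20 to 120 N. Pads are 22 mm wide; open, the fingers measure 114 mm over their backs; the gripper's body (76 mm by 85 mm) begins 54 mm behind the grasp point. The pads swing forward as they close: fully open they stand 13 mm farther back than shut.
Start: joints at [1.499, 0.385, 0.008, 0, -1.194, -0.259], TCP at [202.967, 591.104, 231.312] pointing down, gripper open.
Joint ranges: [-3.14, 3.14], [-1.21, 2.06], [-1.07, 1.41], [-3.16, 2.05], [-2.99, -0.16], [-3.1, 3.1]. Speed limits (rad/s): [2.79, 2.79, 3.14, 3.14, 3.14, 3.14].

INTERFACE

Orientations are given as a unit quaternion [x, y, z, w].
In Python, from bench import arm, optics, job gives the robot as it stands.
- The arm moves only by the tool send_rows, never from a script. Its argument "steps" is a list that holds one entry, the list of rows, each a list of 5 numbers: the shift along the tool's x, y, z in cm, then the turn about the tool's z in rad, then the opening, from 0 (shut) to 1 (fully open). A call has 1 to 10 rows; each row shifts and turns the pose as measured when the row begins, along the tool's axes as they then stand; what a row does not reach is not made up. A row lasts 1/12 s, in which the tool goes at most 41.7 mm and 7.16 degrees, less where a joint would pass 70% of its speed; a pose out of reach is approached as far as the arm can. A call with a gripper value outside its range is refused whole. The fingers move at their own pace and stop on an object; the grip force is fixed at half the most. Time passes only in rows, so rows that do not move let the fingers close. It gives the time, the measured TCP pose, the force and the opening at its end, in the units of the state.
- arm.read_state(): the state, without advancing time (a new reading comes with each control period).
- optics.get_image(name): name is "scene" or "top" or "wrist"; returns (picture, depth): 400x640x3 uint8, blue, green, red; 400x640 float32, mm along the optical axis (not along the pixel's ray), 0 where there is no reading.
- optics.get_calibration(name): a dict with "K" (3x3 intrinsics, pixels), "k1" (the pictures are not rectified: a ray, as slopes to the right and down, at radius r is drawn at 1 + k1 r^2 times it, then the intrinsics apply), "rvec" (rotation vector, rad) and "tvec" (3), from world to camera coordinates, as OpenCV has them; the wrist camera has in their place "hand_eye" (4x4, takes a point from camera to tool coordinates, whose origin is the TCP and whose axes are the flange's). Camera axes: x right, y down, z forward; pixel columns grow to the right and rows downward; lengths in mm; the calibration is good to about 2 mm. A picture is of the moment at which its call begins: read the wrist's pose just before it. get_calibration takes no time and is no camera call.
- job.job_done(): hands the job in, once; it reports no verdict.
The state is a dict: "clock": time; "joints": joint angles; "joint_vel": joint speeds; "joint_efforts": joint torques, N m; "position": TCP position; "ee_rot": TCP orientation; "contact_force": force on the tool from outside, world axes, zero at the start; "wrist_torque": the same for the moment, N m; "gripper_width": finger opening in mm.
Only numpy, scipy, OpenCV 4.12 (cv2) and the standard library are available. Lean on these libraries where they do the work, as an engineer would, in place of code of your own. Each camera call takes 0.05 s, during which the arm holds its last target. There are 200 camera calls.

TASK

Close up the small parts kit on the table without grasping anything: with the fingertips, first push the upright orange inner flap over and down until it lies flat in the case, and only then swing the blue hinged lid over it and press it gently until it is fully shut. Do not pinch or lift the flap or lid, leave the tin and the tweezers lying in the case, do not disturb the other things on the table, and finish with the hand clear.

Things in the scene. Friction and masses are not known exactly. Their poses are not given: they have to be found in the camera images.
- kit_case: Open grey case with black corners, fixed to the table, 170 mm along own x, 115 mm along own y, rim 45 mm above the table, walls 4 mm. Origin: centre of its underside. x runs along both hinges (at yaw 0 away from the robot), y from the flap's side to the lid's side (at yaw 0 to the robot's left), z up; yaw -1.2 to 0.5. A low divider (top 29 mm up) at y = 12.5 mm; the flap covers the wide side.
- kit_flap (a joint): Hinge of the orange flap, rad: 0 = flat in the case (upper face 34 mm above the table), about 1.5 = upright, stop 1.75. Hinge line: parallel to the case's x at its y = -51.5 mm, 32.5 mm above the table. Plate 152 mm along the hinge, 62 mm hinge to free edge, 3 mm thick, centred on the line. Folding, its free edge swings to the case's +y and down. Stiff: stays at any angle; about 1 N moves it.
- flap_edge (a point): Middle of the free edge of the orange flap (half-way through its thickness). The flap's inner face (its underside when folded) carries a black pad 142 x 50 x 1.5 mm; a finger that pinches the flap would press on it, a push from outside does not.
- kit_lid (a joint): Hinge of the blue lid, rad: 0 = fully shut on the rim (upper face 51 mm above the table), about 1.7 = open, stop 1.95. Hinge line: parallel to the case's x at its y = +59.5 mm, 48 mm above the table. Plate 170 mm along the hinge, 117 mm hinge to free edge, 6 mm thick, centred on the line. Shutting, its free edge swings to the case's -y and down. Stiff: stays at any angle; 2 to 5 N moves it.
- lid_edge (a point): Middle of the free edge of the blue lid (half-way through its thickness). The lid's inner face carries a grey pad 160 x 105 x 1.6 mm; a finger that pinches the lid would press on it, a push from outside does not.
- amber_tin: Loose round amber box, 39 mm across and 18 mm high, lying in the wide compartment; origin at the centre of its underside. Stays where it is.
- tweezers: Loose steel tweezers, 116 x 13 x 9 mm, lying along the narrow compartment near the lid's hinge; origin at the centre of the underside. They stay where they are.
- parts_tin: Bystander: loose round cream and blue-green tin, 62 mm across, 22 mm high, to the right of the case; origin at the centre of its underside.
- hammer: Bystander: loose small hammer with a brown wooden handle, 164 x 38 x 14 mm, lying to the right of the case; origin at the centre of the underside.
- loupe: Bystander: loose black eye loupe, 34 mm across, 28 mm high, standing at the left of the table; origin at the centre of its underside.
- oil_bottle: Bystander: loose brown bottle with a black cap, 31 mm across, 62 mm high, standing behind the case; origin at the centre of its underside.
Mind the look-alikes: they are no part of the job. Leave any turquoise or yellow look-alike of the amber_tin alone.

How it is judged:
By the outcome, as a careful person would: the job done as asked, in the order asked, and still so for the second after the job is handed in, with the robot touching nothing.
It also fails if it takes over 61 s, if anything falls off the work surface, if the arm or the gripper's body presses on something with over 40 N, if the wrist force passes 120 N, or if a joint passes its speed limit or range.

## Working session

There is one attempt and no reset: what is moved stays moved. The work goes in short steps, Python scripts to look and compute and a tool call to move; the robot and the scene stay as the last step left them, time stands still between calls to the robot, and variables do not carry over. Pictures are saved under pics/ and viewed, about 8 in all and at most 12, crops included, and the job is handed in when it is done.

Besides the shell and the picture viewer there is one more tool, called after "Emit:" as name([rows], argument=value, ...), one row to a line, values as JSON. send_rows: Moves the arm, as the interface text tells. Its arguments: {"type":"object","properties":{"steps":{"type":"array","items":{"type":"array","items":{"type":"array","items":{"type":"number"}}}}},"required":["steps"]}

```bash
mkdir -p pics; ls; python3 - <<'E'
from bench import arm, optics
import cv2
s=arm.read_state(); print({k:s[k] for k in('clock','position','ee_rot','contact_force','gripper_width')})
for n in('scene','top'):
    im,d=optics.get_image(n); cv2.imwrite(f'pics/{n}0.png',im)
    import numpy as np; np.savez(f'{n}0.npz',im=im,d=d)
    c=optics.get_calibration(n); print(n,c)
E
```

```text
pics
{'clock': 0.0, 'position': array([202.7843008 , 590.58353756, 230.21748933]), 'ee_rot': array([ 9.86336858e-01, -1.64737438e-01, -1.38752663e-04,  1.07656792e-03]), 'contact_force': array([-0.0701074 , -0.12729628,  0.78015255]), 'gripper_width': 85.61410968505976}
scene {'K': array([[410.82466274,   0.        , 315.29058826],
       [  0.        , 410.82466274, 201.69193015],
       [  0.        ,   0.        ,   1.        ]]), 'k1': -0.03600796225698847, 'rvec': array([ 1.13358947, -2.10579203,  1.16740346]), 'tvec': array([286.81631397, 359.3816415 , 467.66114851])}
top {'K': array([[387.79147607,   0.        , 321.71290913],
       [  0.        , 387.79147607, 198.55915452],
       [  0.        ,   0.        ,   1.        ]]), 'k1': -0.023155968572751928, 'rvec': array([ 2.12441979, -2.11679077,  0.20588635]), 'tvec': array([-50.61039074, 633.82970832, 981.14575621])}
```

View pics/scene0.png

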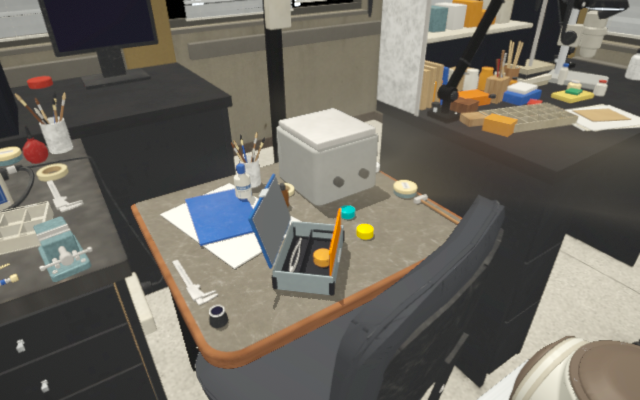

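View pics/top0.png

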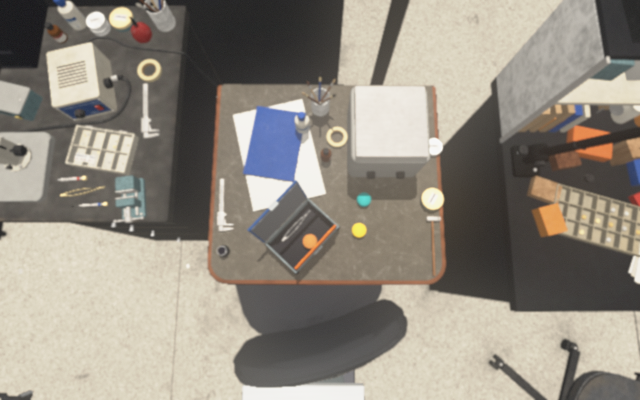

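The scene view shows the case at about (305,262), with the orange flap at (336,240) and the blue lid at (268,225). In the top view the flap runs from (293,271) to (337,232). The amber tin is inside the case at (310,241). The yellow (359,230) and turquoise (364,200) tins outside it are look-alikes. Next I'll take close crops and rough positions.

```bash
cat > h.py <<'E'
import numpy as np, cv2
from bench import arm, optics
from scipy.spatial.transform import Rotation as R
def cal(n):
    c=optics.get_calibration(n); return c['K'],c['k1'],R.from_rotvec(c['rvec']).as_matrix(),c['tvec']
def dist(k1): return np.array([k1,0,0,0.])
def proj(n,P):
    K,k,Rm,t=cal(n); return cv2.projectPoints(np.float64(P).reshape(-1,1,3),cv2.Rodrigues(Rm)[0],t,K,dist(k))[0][:,0]
def ray(n,uv):
    K,k,Rm,t=cal(n); p=cv2.undistortPoints(np.float64(uv).reshape(-1,1,2),K,dist(k))[:,0]
    return -Rm.T@t, np.c_[p,np.ones(len(p))]@Rm
def onz(n,uv,z):
    o,d=ray(n,uv); return o+d*((z-o[2])/d[:,2])[:,None]
def cloud(n,d,mask):
    v,u=np.nonzero(mask&(d>0)); o,r=ray(n,np.c_[u,v]); return o+r*d[v,u][:,None]
def case2w(C,yaw,P):
    return np.array(C)+R.from_euler('z',yaw).apply(np.float64(P))
E
python3 - <<'E'
from h import *
T=np.load('top0.npz');S=np.load('scene0.npz')
print('base in top',proj('top',[[0,0,0],[300,0,0],[500,0,0]]))
for n,D in(('top',T),('scene',S)):
    hsv=cv2.cvtColor(D['im'],cv2.COLOR_BGR2HSV)
    x0,x1,y0,y1=(235,350,175,285) if n=='top' else (245,350,170,300)
    roi=np.zeros(hsv.shape[:2],bool);roi[y0:y1,x0:x1]=1
    o=roi&(hsv[...,0]<16)&(hsv[...,0]>3)&(hsv[...,1]>170)&(hsv[...,2]>120)
    P=cloud(n,D['d'],o); print(n,'orange',len(P),np.percentile(P,[2,50,98],axis=0).round(0).tolist())
    F=P[P[:,2]>50]
    if len(F)>20:
        c=F.mean(0);U,s,V=np.linalg.svd(F-c,full_matrices=False);print('flap c',c,'V',V.round(3).tolist())
    b=roi&(hsv[...,0]>100)&(hsv[...,0]<125)&(hsv[...,1]>120)
    P=cloud(n,D['d'],b);print('blue',len(P),np.percentile(P,[2,50,98],axis=0).round(0).tolist())
    m=2 if n=='top' else 1
    crop=cv2.resize(D['im'][y0:y1,x0:x1],None,fx=5,fy=5,interpolation=cv2.INTER_CUBIC);cv2.imwrite(f'pics/c_{n}.png',crop[:600])
a,b=[cv2.imread(f'pics/c_{n}.png') for n in('top','scene')]
h=min(len(a),len(b)); c=np.hstack([a[:h],b[:h]]); cv2.imwrite('pics/c.png',cv2.resize(c,None,fx=.72,fy=.72) ); print(c.shape)
E
```

```text
base in top [[301.90402005 446.63987874]
 [303.25265977 324.95823789]
 [304.12287686 250.06141796]]
top orange 78 [[452.0, -76.0, 82.0], [491.0, -21.0, 94.0], [552.0, 16.0, 99.0]]
flap c [494.17730694 -23.43904858  93.20828601] V [[-0.733, 0.68, -0.006], [-0.066, -0.08, -0.995], [-0.677, -0.729, 0.103]]Traceback (most recent call last):
  File "<stdin>", line 14, in <module>
  File "h.py", line 15, in cloud
    v,u=np.nonzero(mask&(d>0)); o,r=ray(n,np.c_[u,v]); return o+r*d[v,u][:,None]
                                    ~~~^^^^^^^^^^^^^^
  File "h.py", line 10, in ray
    K,k,Rm,t=cal(n); p=cv2.undistortPoints(np.float64(uv).reshape(-1,1,2),K,dist(k))[:,0]
                       ~~~~~~~~~~~~~~~~~~~^^^^^^^^^^^^^^^^^^^^^^^^^^^^^^^^^^^^^^^^^^
cv2.error: OpenCV(4.12.0) /io/opencv/modules/calib3d/src/undistort.dispatch.cpp:347: error: (-215:Assertion failed) CV_IS_MAT(_src) && CV_IS_MAT(_dst) && (_src->rows == 1 || _src->cols == 1) && (_dst->rows == 1 || _dst->cols == 1) && _src->cols + _src->rows - 1 == _dst->rows + _dst->cols - 1 && (CV_MAT_TYPE(_src->type) == CV_32FC2 || CV_MAT_TYPE(_src->type) == CV_64FC2) && (CV_MAT_TYPE(_dst->type) == CV_32FC2 || CV_MAT_TYPE(_dst->type) == CV_64FC2) in function 'cvUndistortPointsInternal'
```

```bash
python3 - <<'E'
from h import *
T=np.load('top0.npz');S=np.load('scene0.npz')
yaw=-0.748; e=np.array([np.cos(yaw),np.sin(yaw)]); f=np.array([-e[1],e[0]])
for n,D in(('top',T),('scene',S)):
    hsv=cv2.cvtColor(D['im'],cv2.COLOR_BGR2HSV)
    x0,x1,y0,y1=(235,350,175,285) if n=='top' else (245,360,170,300)
    roi=np.zeros(hsv.shape[:2],bool);roi[y0:y1,x0:x1]=1
    P=cloud(n,D['d'],roi)
    v,u=np.nonzero(roi&(D['d']>0)); H=hsv[v,u]
    a=P[:,:2]@e; b=P[:,:2]@f
    o=(H[:,0]<20)&(H[:,0]>3)&(H[:,1]>150)&(H[:,2]>100)&(P[:,2]>45)
    if o.sum()>10:
        Q=P[o];c=Q.mean(0);V=np.linalg.svd(Q-c,full_matrices=False)[2];print(n,'flap n',o.sum(),c.round(1),V.round(3).tolist(),'a',np.percentile(a[o],[1,99]),'z',np.percentile(Q[:,2],[1,99]))
    r=(abs(P[:,2]-45)<4)
    print(n,'rim a',np.percentile(a[r],[1,5,50,95,99]).round(0),'b',np.percentile(b[r],[1,5,50,95,99]).round(0),r.sum())
    bl=(H[:,0]>98)&(H[:,0]<125)&(H[:,1]>110)&(P[:,2]>52)
    if bl.sum()>10:
        Q=P[bl];c=Q.mean(0);V=np.linalg.svd(Q-c,full_matrices=False)[2];print('lid',bl.sum(),c.round(1),V.round(3).tolist(),'a',np.percentile(a[bl],[1,99]),'b',np.percentile(b[bl],[1,99]),'z',np.percentile(Q[:,2],[1,99]))
    cv2.imwrite(f'pics/c_{n}.png',cv2.resize(D['im'][y0:y0+110,x0:x1],None,fx=3.47,fy=5*.7,interpolation=cv2.INTER_CUBIC))
    for bb in range(int(b.min()),0): pass
    if n=='scene': np.savez('cl.npz',P=P,H=H)
a,b=[cv2.imread(f'pics/c_{n}.png') for n in('top','scene')]
cv2.imwrite('pics/c.png',np.hstack([a,b]))
E
```

```text
top flap n 164 [502.8 -30.7  89. ] [[-0.735, 0.678, 0.003], [0.061, 0.062, 0.996], [-0.675, -0.732, 0.087]] a [318.6597268  461.90854916] z [57.81310849 99.54062008]
top rim a [306. 307. 388. 475. 476.] b [313. 313. 367. 427. 428.] 335
scene flap n 311 [491.2 -22.5  78.8] [[-0.77, 0.637, -0.024], [0.042, 0.013, -0.999], [0.637, 0.77, 0.037]] a [313.82809333 462.08205794] z [47.11416257 96.31767288]
scene rim a [304. 305. 437. 684. 702.] b [301. 312. 381. 570. 587.] 857
lid 256 [549.4 103.4 130.1] [[-0.717, 0.474, -0.511], [0.232, -0.529, -0.816], [0.657, 0.704, -0.269]] a [303.89196299 462.59269354] b [428.63174865 461.03370428] z [ 55.45784644 162.41031387]
```

View pics/c.png

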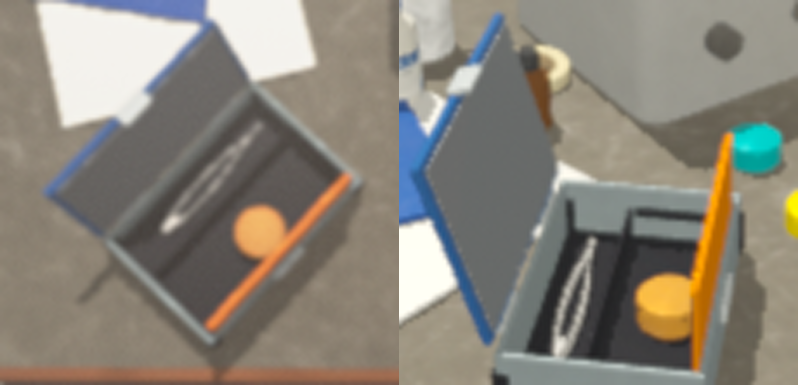

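The crops confirm the layout. The flap stands upright on the near-right side, the amber tin and tweezers are inside, and the lid leans open at about 1.84 rad. The rim fit matches the stated size: centre about (538.5, 5.7), yaw about -0.748. First I'll turn the tool to the case axes and shut the fingers.

Emit:
send_rows([
  [[0, 0, 0, 0.105, 0], [0, 0, 0, 0.105, 0], [0, 0, 0, 0.105, 0], [0, 0, 0, 0.1, 0], [3.5, 1.6, 0, 0, 0], [3.5, 1.6, 0, 0, 0], [3.5, 1.6, 0, 0, 0], [3.5, 1.6, 0, 0, 0], [3.5, 1.6, 0, 0, 0], [3.5, 1.6, 0, 0, 0]],
])

```text
clock: 0.93
position: [286.6, 370.9, 222.8]
ee_rot: [0.929, -0.371, 0.001, 0.008]
contact_force: [0.9, 0.4, 0.1]
gripper_width: 0.2
```

```bash
cat > g.py <<'E'
from h import *
C=np.array([538.5,5.7,0]);yaw=-0.748
def st():
    s=arm.read_state();M=R.from_quat(s['ee_rot']).as_matrix();p=np.array(s['position'])
    q=R.from_euler('z',-yaw).apply(p-C)
    print('t',round(s['clock'],2),'case xyz',q.round(1),'xaxis err',round(np.arctan2(M[1,0],M[0,0])-yaw,3),'z',M[:,2].round(3),'F case',R.from_euler('z',-yaw).apply(s['contact_force']).round(1),'w',round(s['gripper_width'],1))
    return s
def go(x,y,z):
    s=st();M=R.from_quat(s['ee_rot']).as_matrix()
    print('need tool cm',((M.T@(case2w(C,yaw,[x,y,z])-s['position']))/10).round(2))
if __name__=='__main__':
    import sys; go(*map(float,sys.argv[1:]))
E
python3 g.py 0 -90 200
```

```text
t 0.93 case xyz [-433.1   96.4  222.8] xaxis err -0.011 z [-0.004 -0.015 -1.   ] F case [0.4 0.9 0.1] w 0.2
need tool cm [43.5  18.11  2.83]
```

Emit:
send_rows([
  [[3.6, 1.5, 0, 0, 0], [3.6, 1.5, 0, 0, 0], [3.6, 1.5, 0, 0, 0], [3.6, 1.5, 0, 0, 0], [3.6, 1.5, 0, 0, 0], [3.6, 1.5, 0, 0, 0], [3.6, 1.5, 0, 0, 0], [3.6, 1.5, 0, 0, 0], [3.6, 1.5, 0, 0, 0], [3.6, 1.5, 0, 0, 0]],
])

```text
clock: 1.77
position: [445.4, -6.1, 226.8]
ee_rot: [0.93, -0.368, 0.0, 0.008]
contact_force: [0.1, 0.0, -0.5]
gripper_width: -0.3
```

```bash
python3 g.py 0 -90 200
```

```text
t 1.77 case xyz [-60.2 -71.9 226.8] xaxis err -0.005 z [-0.005 -0.014 -1.   ] F case [ 0.1  0.1 -0.5] w -0.3
need tool cm [6.02 1.74 2.74]
```

Emit:
send_rows([
  [[3, 1.1, 0, 0, 0], [3, 1.1, 0, 0, 0], [0, 0, 3, 0, 0], [0, 0, 3, 0, 0], [0, 0, 3, 0, 0], [0, 0, 3, 0, 0], [0, 0, 2, 0, 0], [0, 0, 0, 0, 0]],
])

```text
clock: 2.43
position: [477.3, -78.2, 82.6]
ee_rot: [0.927, -0.375, 0.003, 0.007]
contact_force: [-0.4, -0.3, 0.1]
gripper_width: 0.2
```

```bash
python3 - <<'E'
from g import *
go(0,-75,82)
im,d=optics.get_image('scene');np.savez('s1.npz',im=im,d=d)
cv2.imwrite('pics/s1.png',cv2.resize(im[90:310,180:420],None,fx=2.5,fy=2.5,interpolation=cv2.INTER_CUBIC))
E
```

```text
t 2.43 case xyz [  12.2 -103.1   82.6] xaxis err -0.022 z [-0.001 -0.015 -1.   ] F case [-0.1 -0.5  0.1] w 0.2
need tool cm [-1.28 -2.79  0.02]
```

View pics/s1.png

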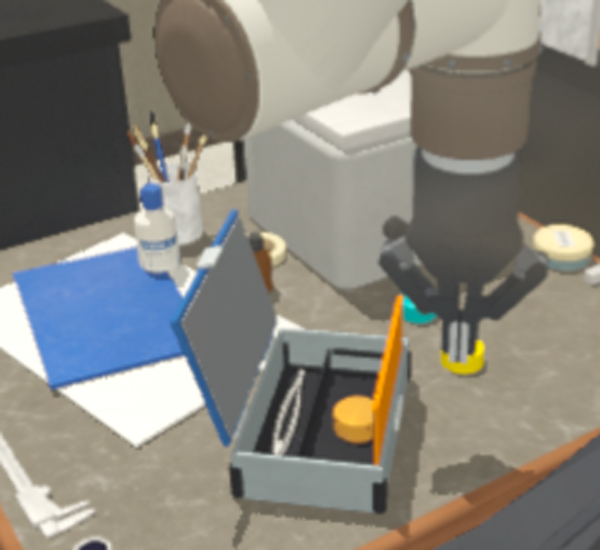

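Picture 4: the fingertips are at about (462,350), outside the flap and with nothing touched. I'll start pushing the flap over now.

Emit:
send_rows([
  [[-0.6, -1, 0, -0.02, 0], [-0.6, -1, 0, 0, 0], [0, -1, 0, 0, 0], [0, -0.6, 0, 0, 0], [0, -0.6, 0, 0, 0], [0, -0.6, 0.1, 0, 0], [0, -0.6, 0.1, 0, 0], [0, -0.5, 0.2, 0, 0]],
])

```text
clock: 3.15
position: [516.3, -20.4, 86.7]
ee_rot: [0.931, -0.364, 0.008, 0.004]
contact_force: [-0.8, -0.8, 0.2]
gripper_width: -0.0
```

```bash
python3 g.py 0 -35 73
```

```text
t 3.15 case xyz [  1.5 -34.2  86.7] xaxis err 0.003 z [ 0.013 -0.013 -1.   ] F case [-0.  -1.1  0.2] w -0.0
need tool cm [-0.17  0.08  1.37]
```

Emit:
send_rows([
  [[0, 0.8, 0, 0, 0], [0, 0, 0.7, 0, 0], [0, 0, 0.7, 0, 0], [0, 0, 0.3, 0, 0]],
])

```text
clock: 3.48
position: [512.4, -26.2, 68.8]
ee_rot: [0.932, -0.363, 0.01, 0.003]
contact_force: [-0.3, -0.6, 0.6]
gripper_width: 0.1
```

```bash
python3 - <<'E'
from g import *
go(0,-35,70)
im,d=optics.get_image('scene')
cv2.imwrite('pics/s2.png',cv2.resize(im[180:310,240:400],None,fx=3.5,fy=3.5,interpolation=cv2.INTER_CUBIC))
E
```

```text
t 3.48 case xyz [  2.6 -41.1  68.8] xaxis err 0.004 z [ 0.016 -0.013 -1.   ] F case [ 0.2 -0.7  0.6] w 0.1
need tool cm [-0.25 -0.62 -0.12]
```

View pics/s2.png

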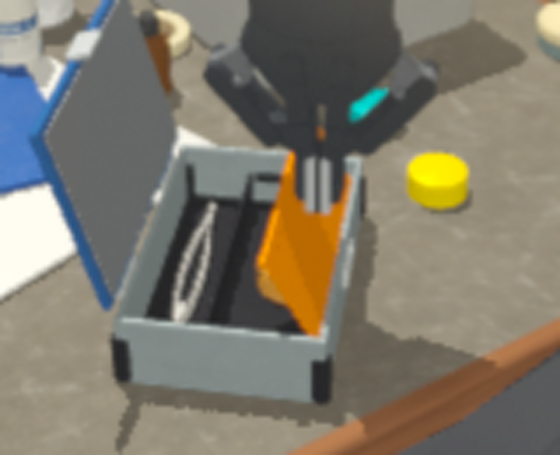

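Picture 5: the flap leans about halfway, with the fingertips on its outer face at (317,205). I'll keep folding it down.

Emit:
send_rows([
  [[0, -0.5, 0.2, 0, 0], [0, -0.5, 0.3, 0, 0], [0, -0.4, 0.4, 0, 0], [0, -0.2, 0.5, 0, 0], [0, 0, 0.4, 0, 0], [0, 0, 0, 0, 0]],
])

```text
clock: 4.03
position: [524.7, -13.8, 48.2]
ee_rot: [0.931, -0.364, 0.009, 0.003]
contact_force: [-0.5, 0.2, -0.1]
gripper_width: -0.1
```

```bash
python3 g.py 0 -18 40
```

```text
t 4.03 case xyz [  3.2 -23.7  48.2] xaxis err 0.004 z [ 0.015 -0.013 -1.   ] F case [-0.5 -0.2 -0.1] w -0.1
need tool cm [-0.33 -0.57  0.81]
```

Emit:
send_rows([
  [[0, -0.4, 0.4, 0, 0], [0, -0.2, 0.4, 0, 0], [0, 0, 0.3, 0, 0], [0, 0, 0.2, 0, 0], [0, 0, 0.1, 0, 0]],
])

```text
clock: 4.45
position: [529.6, -9.0, 33.9]
ee_rot: [0.932, -0.363, 0.009, 0.004]
contact_force: [-6.1, 1.1, 19.4]
gripper_width: 0.1
```

```bash
python3 g.py 0 -16 34
```

```text
t 4.45 case xyz [  3.4 -16.8  33.9] xaxis err 0.005 z [ 0.015 -0.014 -1.   ] F case [-5.2 -3.3 19.4] w 0.1
need tool cm [-0.34 -0.09 -0.02]
```

The flap is flat: 19 N of pressing force at z = 34. I'll retreat upward and check it.

Emit:
send_rows([
  [[0, 0, -1, 0, 0], [0, 0, -3, 0, 0], [0, 0, -4, 0, 0], [0, 0, -4, 0, 0], [0, 0, -4, 0, 0], [0, 0, -4, 0, 0], [0, 0, -2, 0, 0]],
])

```text
clock: 5.03
position: [523.3, -6.8, 256.5]
ee_rot: [0.931, -0.364, 0.003, 0.008]
contact_force: [1.2, 1.1, -0.7]
gripper_width: 0.3
```

```bash
python3 - <<'E'
from g import *
go(0,135,240)
im,d=optics.get_image('scene')
hsv=cv2.cvtColor(im,cv2.COLOR_BGR2HSV)
roi=np.zeros(d.shape,bool);roi[200:300,270:350]=1
P=cloud('scene',d,roi&(hsv[...,0]<20)&(hsv[...,0]>3)&(hsv[...,1]>150)&(hsv[...,2]>80))
q=R.from_euler('z',-yaw).apply(P-C);print(len(q),np.percentile(q,[2,50,98],axis=0).round(1).tolist())
print(np.polyfit(q[:,1],q[:,2],1))
cv2.imwrite('pics/s3.png',cv2.resize(im[150:310,220:420],None,fx=3,fy=3,interpolation=cv2.INTER_CUBIC))
E
```

```text
t 5.03 case xyz [ -2.6 -19.5 256.5] xaxis err 0.003 z [-0.    -0.017 -1.   ] F case [ 0.1  1.6 -0.7] w 0.3
need tool cm [  0.29 -15.47   1.46]
123 [[-69.2, -52.6, 15.6], [10.0, 7.7, 33.9], [204.4, 97.0, 36.8]]
[-0.1111578  31.49177395]
```

View pics/s3.png

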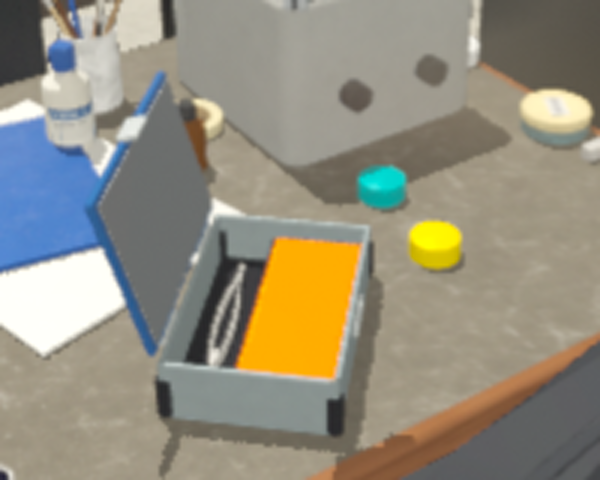

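Picture 6: the flap lies flat (orange quad at (300,305), median height 33.9 mm), the tweezers are in place and the lid is still open. Next I'll go over behind the lid.

Emit:
send_rows([
  [[0, -3.5, 0, 0, 0], [0, -3.5, 0, 0, 0], [0, -3.5, 0, 0, 0], [0, -3, 0, 0, 0], [0, -1, 0, 0, 0], [0, 0, 0, 0, 0]],
])

```text
clock: 5.58
position: [626.7, 103.8, 261.4]
ee_rot: [0.931, -0.365, 0.009, 0.003]
contact_force: [0.5, 0.4, -0.4]
gripper_width: 0.0
```

```bash
python3 g.py 0 135 145
```

```text
t 5.58 case xyz [ -2.  131.9 261.4] xaxis err -0.0 z [ 0.015 -0.012 -1.   ] F case [ 0.1  0.6 -0.4] w 0.0
need tool cm [-1.000e-02 -3.000e-01  1.164e+01]
```

Emit:
send_rows([
  [[0, 0, 3, 0, 0], [0, 0, 3, 0, 0], [0, 0, 3, 0, 0], [0, 0, 2, 0, 0], [0, 0, 0, 0, 0], [0, 0.5, 0, 0, 0], [0, 0.5, 0, 0, 0]],
])

```text
clock: 6.17
position: [618.3, 91.3, 146.9]
ee_rot: [0.931, -0.366, 0.008, 0.003]
contact_force: [-0.3, 0.0, 0.8]
gripper_width: 0.1
```

```bash
python3 g.py 0 105 145
```

```text
t 6.17 case xyz [  0.2 117.  146.9] xaxis err -0.002 z [ 0.013 -0.012 -1.   ] F case [-0.2 -0.2  0.8] w 0.1
need tool cm [-0.03  1.2   0.18]
```

Emit:
send_rows([
  [[0, 0.8, 0.1, 0, 0], [0, 0.8, 0.1, 0, 0], [0, 0.8, 0.1, 0, 0], [0, 0.8, 0, 0, 0], [0, 0.8, 0, 0, 0], [0, 0.8, 0, 0, 0]],
])

```text
clock: 6.67
position: [587.2, 55.1, 151.8]
ee_rot: [0.931, -0.366, 0.016, -0.004]
contact_force: [1.3, 2.0, -0.7]
gripper_width: -0.4
```

```bash
python3 g.py 0 42 133
```

```text
t 6.67 case xyz [  2.1  69.3 151.8] xaxis err -0.001 z [ 0.033 -0.004 -0.999] F case [-0.4  2.3 -0.7] w -0.4
need tool cm [-0.26  2.77  1.82]
```

Emit:
send_rows([
  [[0, -0.2, 0.8, 0, 0], [0, 0, 0.8, 0, 0], [0, 0.6, 0.4, 0, 0], [0, 0.6, 0.4, 0, 0], [0, 0.6, 0.4, 0, 0]],
])

```text
clock: 7.08
position: [577.4, 41.2, 123.2]
ee_rot: [0.931, -0.365, 0.018, -0.005]
contact_force: [1.6, 1.5, 2.8]
gripper_width: -0.2
```

```bash
python3 g.py 0 30 127
```

```text
t 7.08 case xyz [  4.3  52.5 123.2] xaxis err -0.001 z [ 0.037 -0.004 -0.999] F case [0.1 2.2 2.8] w -0.2
need tool cm [-0.42  2.24 -0.45]
```

Emit:
send_rows([
  [[0, 0.6, 0, 0, 0], [0, 0.6, 0, 0, 0], [0, 0.6, 0.1, 0, 0], [0, 0.6, 0.2, 0, 0], [0, 0.4, 0.3, 0, 0]],
])

```text
clock: 7.5
position: [556.2, 18.6, 114.3]
ee_rot: [0.931, -0.366, 0.017, -0.005]
contact_force: [0.3, 0.8, 0.8]
gripper_width: -0.3
```

```bash
python3 g.py 0 5 105
```

```text
t 7.5 case xyz [  4.2  21.5 114.3] xaxis err -0.001 z [ 0.036 -0.004 -0.999] F case [-0.4  0.8  0.8] w -0.3
need tool cm [-0.44  1.67  0.88]
```

Emit:
send_rows([
  [[-0.1, 0.6, 0.5, 0, 0], [-0.1, 0.6, 0.6, 0, 0], [0, 0.5, 0.7, 0, 0], [0, 0.4, 0.8, 0, 0], [0, 0.2, 0.7, 0, 0]],
])

```text
clock: 7.92
position: [537.3, -0.6, 79.4]
ee_rot: [0.931, -0.366, 0.017, -0.004]
contact_force: [0.0, -0.4, 2.3]
gripper_width: 0.2
```

```bash
python3 g.py 0 -14 64
```

```text
t 7.92 case xyz [ 3.4 -5.4 79.4] xaxis err -0.001 z [ 0.035 -0.006 -0.999] F case [ 0.3 -0.2  2.3] w 0.2
need tool cm [-0.38  0.89  1.51]
```

Emit:
send_rows([
  [[0, 0.3, 0.6, 0, 0], [0, 0.2, 0.6, 0, 0], [0, 0, 0.5, 0, 0], [0, 0, 0.4, 0, 0], [0, 0, 0.3, 0, 0], [0, 0, 0.2, 0, 0], [0, 0, 0.1, 0, 0]],
])

```text
clock: 8.5
position: [532.2, -5.8, 51.2]
ee_rot: [0.931, -0.365, 0.015, -0.0]
contact_force: [-1.2, -0.7, 4.9]
gripper_width: 0.2
```

```bash
python3 g.py 0 -16 51
```

```text
t 8.5 case xyz [  3.2 -12.7  51.2] xaxis err 0.001 z [ 0.027 -0.01  -1.   ] F case [-0.4 -1.3  4.9] w 0.2
need tool cm [-0.32  0.33  0.01]
```

Contact force is 4.9 N at z = 51. I'll press gently a little more to make sure the lid is seated.

Emit:
send_rows([
  [[0, 0, 0.15, 0, 0], [0, 0, 0.15, 0, 0]],
])

```text
clock: 8.67
position: [532.3, -5.8, 51.1]
ee_rot: [0.931, -0.364, 0.015, 0.0]
contact_force: [-4.6, 1.2, 13.9]
gripper_width: 0.3
```

The force rose to 14 N with no further travel, so the lid is on the stop. I'll retreat up and toward the robot.

Emit:
send_rows([
  [[0, 0, -1, 0, 0], [0, 0, -3, 0, 0], [0, 0, -4, 0, 0], [0, 0, -4, 0, 0], [0, 0, -4, 0, 0], [0, 0, -4, 0, 0], [-3, 0, 0, 0, 0], [-3, 0, 0, 0, 0], [-3, 0, 0, 0, 0], [0, 0, 0, 0, 0]],
])

```text
clock: 9.5
position: [458.1, 60.0, 255.9]
ee_rot: [0.931, -0.366, 0.011, 0.001]
contact_force: [-0.6, -1.0, -1.8]
gripper_width: 0.2
```

```bash
python3 - <<'E'
from g import *
st()
im,d=optics.get_image('scene')
hsv=cv2.cvtColor(im,cv2.COLOR_BGR2HSV)
roi=np.zeros(d.shape,bool);roi[200:300,265:350]=1
P=cloud('scene',d,roi&(hsv[...,0]>98)&(hsv[...,0]<125)&(hsv[...,1]>110))
q=R.from_euler('z',-yaw).apply(P-C);q=q[(abs(q[:,0])<84)&(abs(q[:,1])<60)]
print(len(q),np.percentile(q,[2,50,98],axis=0).round(1).tolist(),'slope',np.polyfit(q[:,1],q[:,2],1))
cv2.imwrite('pics/s4.png',cv2.resize(im[130:330,160:460],None,fx=2.5,fy=2.5,interpolation=cv2.INTER_CUBIC))
E
```

```text
t 9.5 case xyz [-95.8 -14.9 255.9] xaxis err -0.002 z [ 0.019 -0.01  -1.   ] F case [ 0.2 -1.2 -1.8] w 0.2
2212 [[-82.5, -56.8, 49.7], [-9.9, -6.7, 51.5], [77.5, 50.8, 53.4]] slope [-9.38179612e-04  5.15232937e+01]
```

View pics/s4.png

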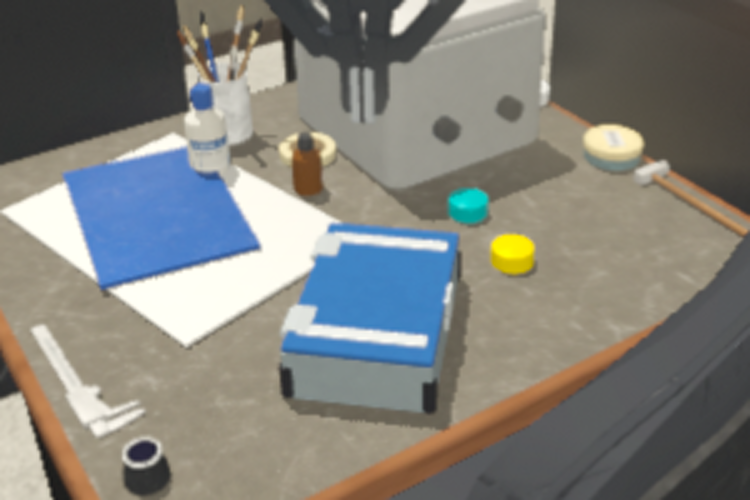

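Picture 7: the lid is flat and shut at (375,290), with height about 51.5 mm and slope about 0. The bottle, loupe, tins and hammer look undisturbed, and the hand is clear. I'm handing the job in.

```bash
python3 -c "
from bench import job; print(job.job_done())"
```

```text
the job is handed in; nothing more can be done
None
```

The kit is closed and the job is handed in. With the fingers shut, I pushed the orange flap down flat from outside. Then I swung the blue lid over it from behind and pressed it shut, reading 14 N.

- **Flap:** it read 33.9 mm high (34 expected) after folding, with the tweezers still in place. I pressed it to a reading of 19 N. A line fit to the orange pixels showed a slope of -0.11, but that mask also caught pixels outside the case, so I relied on the height and the picture.
- **Lid:** its upper face read about 51.5 mm (51 expected) with almost no slope, and it did not move further when I pressed harder.
- **Surroundings:** in the last picture the bottle, loupe, parts tin, hammer and look-alike tins look undisturbed; I compared these by eye only. The amber tin was last seen before the flap covered it.
- **Hand and time:** the hand finished clear, about 200 mm above the lid, at 9.5 s on the robot's clock.

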